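# Close up the tool case

### The job

The orange bit box stands on end in the open tool case and keeps the lid from closing. First push the box over so that it lies flat on its broad side on the floor of its bay, then push the lid over and press it fully shut without slamming it. Use only the outside of the fingers or the fingertips: do not lift or carry the box, and leave everything else on the bench where it is.

Things in the scene. Friction and masses are not known exactly. Their poses are not given: they have to be found in the camera images.
- case: Dark plastic tool case base, fixed, 220 mm (its x) by 280 mm (its y) by 55 mm high, walls and floor 5 mm. Origin: centre of its underside; z up. Lid hinge along the +x rim, which faces roughly to the robot's right (yaw -90 +-23 deg). A carry handle reaches 39 mm out of the front (-x) wall. A full-height wall at x = 0 makes two bays; the rear one holds a fixed driver and sockets up to 59 mm high.
- bay (a point): Centre of the front bay's floor, case coordinates (-54, 0, 5) mm, axes those of the case. The bay runs from x = -105 to -2.5 mm and y = -135 to 135 mm of the case and holds the bit box only.
- hinge (a point): Middle of the hinge line, on the rear rim of the case: case coordinates (110, 0, 55) mm. Its axes are those of the case.
- lid (a joint): Angle of the grey-blue lid, rad: 0 fully shut, about 1.57 upright, 2.0 leaning back against its stop. Starts at 1.6 to 1.95. The hinge has friction (0.6 N m): the lid stays wherever it is left and must be pushed all the way, with up to about 5 N near its free edge (less as it goes over).
- lid_edge (a point): Middle of the lid's free edge, on the outer face. The lid is a shell 280 mm wide, 220 mm from hinge line to free edge; its smooth outer face lies 25 mm from the plane through the hinge. Shut, its top is 80 mm above the bench; upright, the free edge is 275 mm above the bench.
- bitbox: Orange closed box, dark clasp and seam, loose, 0.13 to 0.25 kg, 60 (its x) by 30 (y) by 100 mm (z). Origin: centre of the end it stands on, 5 mm above the bench; z up at the start. Its top is 50 mm above the rim. Thin direction within 0.2 rad of the case's y; up to 80 mm from the bay's middle: tip it to the longer free end, where it has room. Pushed near the top it tips, falling after about 17 deg.
- bitbox_mid (a point): Middle of the bit box, 50 mm from its end along its z; 20 mm above the bench when the box lies flat on the bay floor.
- spraycan: White spray can, loose, 54 mm across, 140 mm high; bystander, leave it.
- battery: Black battery pack with blue-green top, loose, 110 x 75 x 65 mm; bystander, leave it.
- screwdriver: Screwdriver lying on the bench, loose; bystander, leave it.
- hammer: Hammer lying on the bench, loose; bystander, leave it.
- tapemeasure: Blue-green tape measure, loose, 70 x 40 x 62 mm; bystander, leave it.
- screwjar: Clear jar with grey cap, loose, 66 mm across, 80 mm high; bystander, leave it.
There are look-alikes about, which are no part of the job. Leave any pink or yellow look-alike of the bitbox alone.

How it is judged:
By the outcome, as a careful person would: the job done as asked, in the order asked, and still so for the second after the job is handed in, with the robot touching nothing.
It also fails if it takes over 50 s, if anything falls off the work surface, if the arm or the gripper's body presses on something with over 40 N, if the wrist force passes 120 N, or if a joint passes its speed limit or range.

### The arm

A 7-joint arm with a two-finger parallel gripper is mounted at the origin on the work surface. World frame = base frame: x ahead of the robot, y to its left, z up, the work surface at z = 0. Lengths are in m, angles in rad, forces in N, time in s.
With the tool pointing down it reaches from about 0.4 to 0.9 m from the base axis. Payload 5.6 kg.
Tool frame: the origin (TCP) lies on the centre line of the jaws, within the pads' length; the fingertips stand 14 mm ahead of it and the grasp point (between the pads) lies 5 mm behind it (arm.finger_overhang is the distance from the TCP to the fingertips, in m); z points along the fingers, y is the direction in which the jaws open and shut (so a half turn about z gives the same grasp; the last joint's range is limited). The gripper opens to 92 mm and grips with 3 to 60 N. Pads are 20 mm wide; open, the fingers measure 128 mm over their backs; the gripper's body (75 mm by 189 mm) begins 69 mm behind the grasp point.
Start: joints at [1.096, 0.468, -0.012, 1.603, 0.006, 1.071, -0.056], TCP at [0.272, -0.59, 0.229] pointing down, gripper open.
Joint ranges: [-2.53, 2.53], [-0.31, 2.02], [-1.57, 1.55], [0.28, 2.44], [-1.29, 4.43], [0.15, 1.84], [-2.92, 2.92]. Speed limits (rad/s): [2.57, 2.57, 3.14, 3.14, 3.14, 3.14, 3.14].

### API

Orientations are given as a unit quaternion [x, y, z, w].
In Python, from station import arm gives the robot as it stands. Calls block until the motion is done:
- arm.move_ptp(position, orientation): joint-space move of the TCP to a pose.
- arm.movel(position, rot=None, velocity=0.15, force_limit=None): straight line of the TCP; rot=None keeps the orientation; velocity is the mean speed in m/s. With force_limit (N) it stops when the force on the tool has changed by that much, and returns True; else False.
- arm.move_joints(angles): joint-space move.
- arm.grip(opening, effort=None): finger opening in m; effort is the grip in N (None keeps the last); returns when the fingers have stopped.
- arm.hold(seconds).
- arm.inverse_kinematics(position, orientation): joint angles nearest the present ones, or None.
- arm.get_image(name): name is "scene" or "top" or "wrist"; returns a dict with "image" (420x560x3 uint8, blue, green, red), "intrinsics" (3x3 intrinsics, pixels), "origin" and "attitude" of the camera in the world; the wrist camera has in their place "hand_eye" (4x4, takes a point from camera to tool coordinates, whose origin is the TCP and whose axes are the flange's). Camera axes: x right, y down, z forward; pixel columns grow to the right and rows downward; lengths in m; the calibration is good to about 2 mm. The wrist camera is an equidistant fisheye: a pixel r from the principal point sees the ray r / f radians off the axis. A picture is of the moment at which its call begins: read the wrist's pose just before it. There is no depth.
A pose or a line that the arm cannot do raises arm.Unreachable and nothing moves.
- arm.job_done(): hands the job in, once; it reports no verdict.
Trained networks look in the newest picture that a camera, given by its name, has taken for a name from the list of things; names that differ only in an ending like _2 or _b are one class to them, and where a whole thing is asked for, a point or a joint stands for the part that bears it (a point fixed in the world has none). Each returns a list of dicts, best first, with "conf" (0 to 1); they miss things now and then, are a little off and sometimes report something else, mostly with a low value. They report only what shows in the picture. A call takes as long as a camera call. They do not tell look-alikes from the thing itself.
- arm.regions_of(camera, query): "mask" (420x560 bool, what is visible of it) and "bbox" ([left, top, width, height] in pixels, round what is visible of it).
- arm.place_of(camera, query): "point" ([column, row] in pixels: a listed point, or the origin of a listed thing).
Readings, each from a call of its own:
- arm.get_t(): time.
- arm.get_joints(): joint angles.
- arm.get_dq(): joint speeds.
- arm.get_tau(): joint torques, N m.
- arm.get_tcp_pos(): TCP position.
- arm.get_tcp_rot(): TCP orientation.
- arm.get_ft_force(): force on the tool from outside, world axes, zero at the start.
- arm.get_torque(): the same for the moment, N m.
- arm.get_opening(): finger opening in m.
Only numpy, scipy, OpenCV 4.12 (cv2) and the standard library are available. Lean on these libraries where they do the work, as an engineer would, in place of code of your own. Each camera call takes 0.05 s, during which the arm holds its last target.

## Working session

There is one attempt and no reset: what is moved stays moved. The work goes in short steps, each a Python script; the robot and the scene stay as the last script left them, time stands still between calls to the robot, and variables do not carry over. Pictures are saved under pics/ and viewed, and the job is handed in when it is done.

```bash
ls; mkdir -p pics
python3 - <<'E'
from station import arm
import cv2,numpy as np
for n in ("scene","top"):
    d=arm.get_image(n); cv2.imwrite(f"pics/{n}0.png",d["image"])
    print(n,d["intrinsics"],d["origin"],d["attitude"])
    for q in ("case","bay","hinge","lid","lid_edge","bitbox","bitbox_mid"):
        try:
            print(q,[(np.round(r["point"],1),round(r["conf"],2)) for r in arm.place_of(n,q)])
        except Exception as e: print(q,e)
        try: print("  R",[(r["bbox"],round(r["conf"],2)) for r in arm.regions_of(n,q)])
        except Exception as e: print(q,e)
print(arm.get_t(),arm.get_tcp_rot(),arm.get_opening())
E
```

```text
pics
scene [[505.81036411   0.         283.05445589]
 [  0.         505.81036411 211.84867781]
 [  0.           0.           1.        ]] [ 1.02871711 -0.66557673  1.02697573] [ 0.88284577  0.30781298 -0.12001403 -0.33381306]
case []
  R [([218.7, 181.3, 155.0, 116.3], 0.67)]
bay [(array([313.6, 228.2]), 0.58)]
  R [([222.3, 184.9, 152.8, 106.3], 0.74)]
hinge [(array([288.8, 262.2]), 0.63)]
  R [([224.0, 182.3, 152.8, 115.2], 0.81), ([380.4, 140.3, 30.7, 48.4], 0.47)]
lid it knows: battery, bay, bitbox, bitbox_mid, case, hammer, hinge, lid_edge, screwdriver, screwjar, spraycan, tapemeasure
  R [([222.6, 181.8, 127.1, 107.9], 0.9)]
lid_edge [(array([279.7, 211.6]), 0.57), (array([241. , 347.1]), 0.48)]
  R [([217.6, 182.1, 135.4, 112.2], 0.83)]
bitbox [(array([271.4, 170.3]), 0.65), (array([251.3, 196.8]), 0.55), (array([281.6, 210.2]), 0.42)]
  R [([257.2, 138.8, 28.8, 39.6], 0.91), ([236.7, 162.3, 27.7, 32.4], 0.78), ([285.9, 189.3, 16.0, 15.6], 0.54)]
bitbox_mid [(array([273.8, 160. ]), 0.91), (array([291.2, 211.8]), 0.73), (array([250.4, 181.2]), 0.67), (array([280.6, 215. ]), 0.3
[... 676 characters left out ...]
8.6, 51.3, 120.8], 0.84)]
lid_edge [(array([336.3, 151.8]), 0.87)]
  R [([129.9, 224.0, 35.7, 43.0], 0.67), ([302.4, 95.0, 51.4, 124.1], 0.65)]
bitbox [(array([223.9, 263.1]), 0.81), (array([258.6, 264.5]), 0.8), (array([260.9, 209.4]), 0.57)]
  R [([210.7, 259.0, 26.9, 15.6], 0.63), ([250.9, 195.7, 25.2, 22.5], 0.61), ([250.8, 252.6, 17.1, 22.2], 0.57)]
bitbox_mid [(array([223.6, 264.6]), 0.78), (array([259.1, 262.2]), 0.71), (array([260.5, 205.8]), 0.63)]
  R [([251.3, 196.3, 28.0, 22.2], 0.82), ([211.4, 255.8, 22.1, 16.2], 0.72), ([376.0, 150.2, 25.7, 20.7], 0.71), ([252.9, 252.7, 13.4, 22.4], 0.68)]
1.4 [ 9.76784184e-01  2.14225711e-01 -9.19291145e-06  4.20136067e-05] 0.09205205196298165
```

View pics/scene0.png

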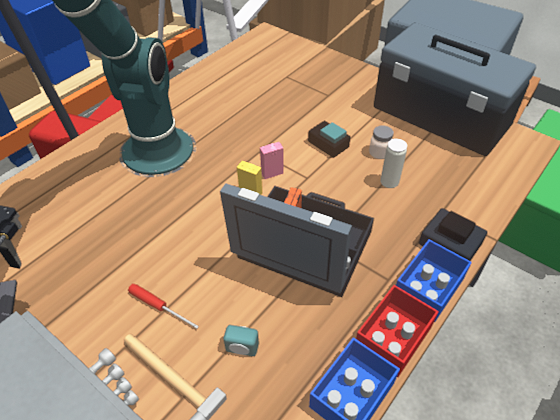

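View pics/top0.png

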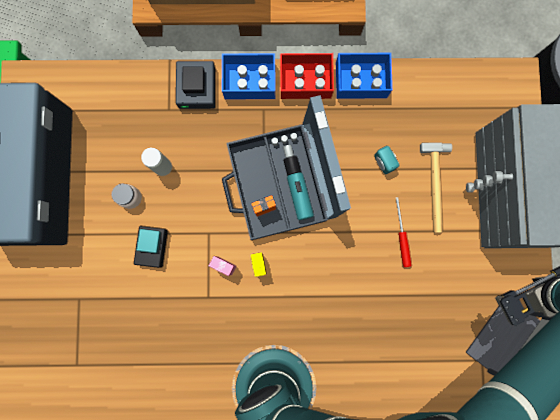

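Run:
```python
import cv2
a=cv2.imread("pics/top0.png")[80:290,190:410]; cv2.imwrite("pics/topz.png",cv2.resize(a,None,fx=2.8,fy=2.8,interpolation=cv2.INTER_CUBIC))
a=cv2.imread("pics/scene0.png")[120:320,200:430]; cv2.imwrite("pics/scz.png",cv2.resize(a,None,fx=3,fy=3,interpolation=cv2.INTER_CUBIC))
```

```text
(no output)
```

View pics/topz.png

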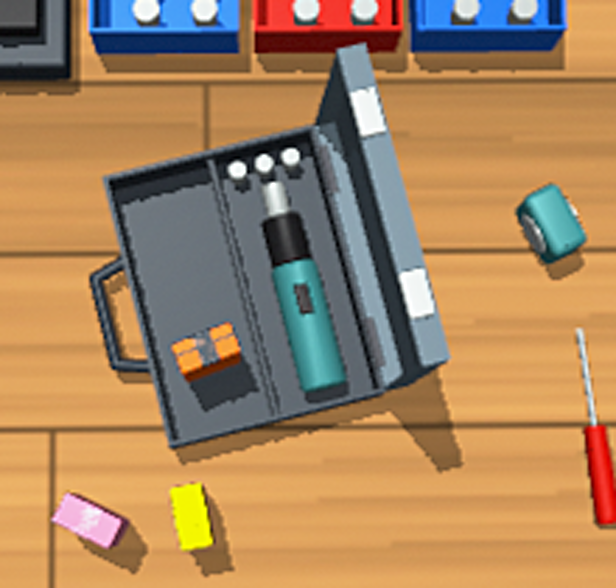

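View pics/scz.png

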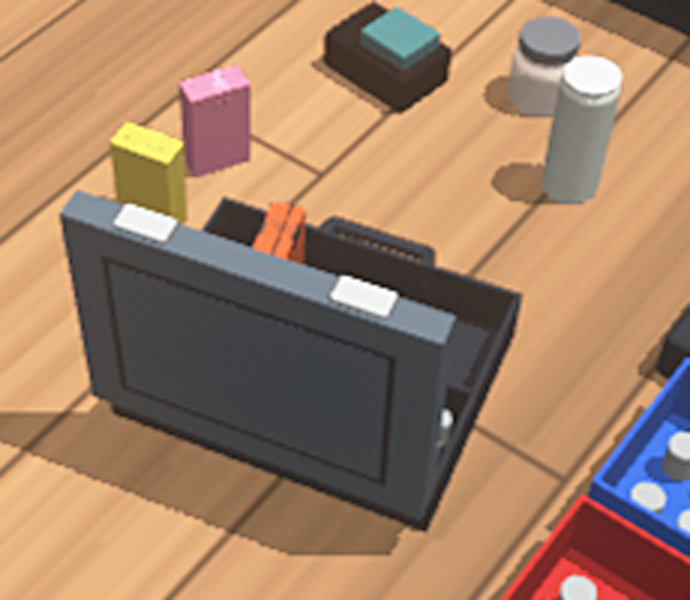

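Top view: the case is tilted, with its lid to the right (~(330,150)). The orange box is near the robot's end of the front bay (top face ~(262,204)), and the pink and yellow look-alikes are outside at (222,265) and (258,264). The free end is the far one (+y of the case), so I'll tip the box away from the robot. Next I'll fit the poses.

```bash
cat > h.py <<'E'
from station import arm
import cv2,numpy as np
from scipy.spatial.transform import Rotation as R
from scipy.optimize import least_squares
def cam(n):
    d=arm.get_image(n); return d
def proj(d,P):
    Rm=R.from_quat(d["attitude"]).as_matrix()
    p=(np.atleast_2d(P)-d["origin"])@Rm
    q=p@np.array(d["intrinsics"]).T
    return q[:,:2]/q[:,2:]
def C(cp,P): # case->world
    x,y,a=cp; P=np.atleast_2d(P)
    c,s=np.cos(a),np.sin(a)
    return np.c_[x+c*P[:,0]-s*P[:,1], y+s*P[:,0]+c*P[:,1], P[:,2]]
def ray(d,uv,z):
    Rm=R.from_quat(d["attitude"]).as_matrix()
    v=Rm@np.linalg.inv(d["intrinsics"])@np.array([*uv,1.]); o=np.array(d["origin"])
    return o+v*(z-o[2])/v[2]
def lid(th,s,off,y=0):
    return np.array([[.110-s*np.cos(th)+off*np.sin(th), y, .055+s*np.sin(th)+off*np.cos(th)]])
E
python3 - <<'E'
from h import *
T=cam("top");S=cam("scene")
z=lambda u,v:(u/2.8+190-.3,v/2.8+80-.3)
rim={(-.11,.14):(107,178),(-.11,-.14):(172,447),(.11,-.14):(380,393)}
def res(p):
    r=[proj(T,C(p[:3],[k+(.055,)]))[0]-z(*v) for k,v in rim.items()]
    return np.ravel(r)
f=least_squares(res,[.42,0,-1.35]); cp=f.x; print(cp,np.degrees(cp[2]),f.fun.round(1))
zs=lambda u,v:(u/3+200-.3,v/3+120-.3)
# lid outer edge corners
def rl(p):
    th=p[0]
    e=[]
    e.append(proj(T,C(cp,lid(th,.22,.025,.14)))[0]-z(372,53))   # far outer
    e.append(proj(T,C(cp,lid(th,.22,.025,-.14)))[0]-z(448,358))
    e.append(proj(S,C(cp,lid(th,.22,.025,-.14)))[0]-zs(78,213))
    e.append(proj(S,C(cp,lid(th,.22,.025,.14)))[0]-zs(444,345))
    return np.ravel(e)
g=least_squares(rl,[1.8]); print("lid",g.x,g.fun.round(1))
# check case in scene
for k in [(-.11,.14),(.11,.14),(-.11,-.14)]: print(k,proj(S,C(cp,[k+(.055,)])))
# box top
bc=[(172,350),(232,322),(242,346),(182,378)]
W=np.array([ray(T,z(*b),.105) for b in bc]); print(W.round(3)); 
inv=lambda P:np.array([[np.cos(cp[2]),np.sin(cp[2])],[-np.sin(cp[2]),np.cos(cp[2])]])@(P[:2]-cp[:2])
print([inv(w).round(3) for w in W], inv(W.mean(0)))
np.save("cp.npy",cp)
img=T["image"].copy()
b=[]
for zz in(.0,.055):
    q=proj(T,C(cp,[(sx*.11,sy*.14,zz) for sx,sy in((-1,-1),(1,-1),(1,1),(-1,1))])); cv2.polylines(img,[np.round(q*8).astype(int)],True,(0,255,0),1,cv2.LINE_AA,3)
q=proj(T,C(cp,np.vstack([lid(g.x[0],s,o,y) for s,o,y in((0,.025,-.14),(.22,.025,-.14),(.22,.025,.14),(.0,.025,.14))])));cv2.polylines(img,[np.round(q*8).astype(int)],True,(0,0,255),1,cv2.LINE_AA,3)
cv2.imwrite("pics/fit.png",cv2.resize(img[80:290,190:410],None,fx=2.8,fy=2.8))
E
```

```text
[ 0.57016197 -0.0118197  -1.33976939] -76.76313138689785 [-1.  -0.8 -1.1  0.2  2.1  0.5]
lid [1.59542981] [-2.6 -2.5 -0.1  2.  -6.6 -1.3 -1.7 -0.8]
(-0.11, 0.14) [[373.49865675 218.86253688]]
(0.11, 0.14) [[342.40624917 285.29865534]]
(-0.11, -0.14) [[274.15573205 185.53143351]]
[[ 0.499  0.057  0.105]
 [ 0.526 -0.     0.105]
 [ 0.502 -0.009  0.105]
 [ 0.472  0.048  0.105]]
[array([-0.084, -0.053]), array([-0.022, -0.041]), array([-0.018, -0.065]), array([-0.08 , -0.082])] [-0.05087102 -0.06026312]
```

View pics/fit.png

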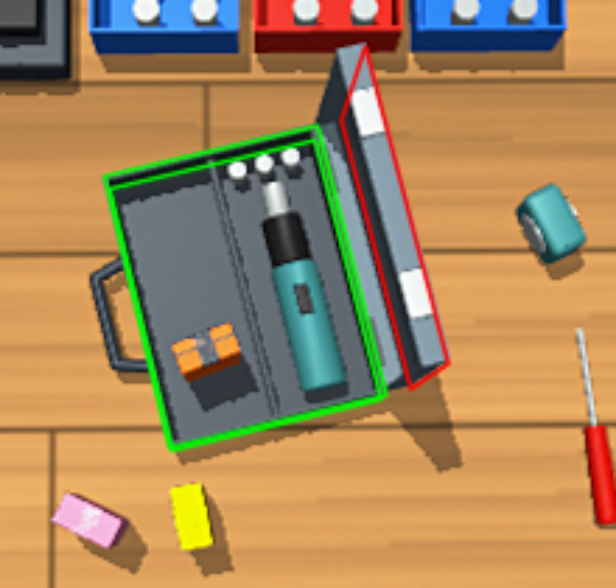

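The outlines agree: the case is at (0.570,-0.012) with yaw -76.8°, and the lid is at about 1.60 rad. The box is at case (-51,-60) mm with a yaw of about 0.2 rad. I'll square it up gently first, then tip it toward case +y.

```bash
cat >> h.py <<'E'
cp=np.array([0.57016197,-0.0118197,-1.33976939])
def down(a): # tool z down, tool y along world angle a
    y=np.array([np.cos(a),np.sin(a),0]); z=np.array([0,0,-1.]); return R.from_matrix(np.c_[np.cross(y,z),y,z]).as_quat()
def W(x,y,ztip): return C(cp,[(x,y,ztip+.014)])[0]
E
python3 - <<'E'
from h import *
for k in(0,np.pi):
    o=down(cp[2]+k)
    for z in(.38,.085,.03):print(k,z,arm.inverse_kinematics(W(-.053,-.112,z),o))
for k in(0,np.pi):
    o=down(cp[2]+np.pi/2+k)
    for th in(1.6,1.3,1,.7,.4,0):
        p=lid(th,.2,.025)[0];print(k,th,W(p[0]+.01*np.sin(th),0,p[2]).round(3),arm.inverse_kinematics(W(p[0]+.01,0,p[2]),o))
E
```

```text
0 0.38 [ 0.46884413  0.01344043 -0.57118109  1.80896973  0.00749822  1.32132252
 -1.44391657]
0 0.085 [ 0.24496128  0.37251609 -0.40701254  2.15853315  0.23959425  0.65245934
 -1.66834663]
0 0.03 [ 0.16375231  0.47140644 -0.31707548  2.18568757  0.28752173  0.52281542
 -1.71126411]
3.141592653589793 0.38 [ 0.69283413  0.02972883 -0.79874766  1.79905727  0.02197624  1.32185095
  1.69071527]
3.141592653589793 0.085 [ 0.61368594  0.49719132 -0.85966056  2.13806605  0.56186695  0.74539071
  1.18681124]
3.141592653589793 0.03 [ 0.4260744   0.5428266  -0.63328258  2.16996067  0.57446495  0.59749915
  1.17533531]
0 1.6 [ 0.605 -0.159  0.268] [ 0.56731088  0.44434563 -0.49430809  1.59991567  0.22489148  1.15432238
  0.25318782]
0 1.3 [ 0.591 -0.1    0.268] [ 0.5447476   0.41239564 -0.56867997  1.66068563  0.23996312  1.13889038
  0.14399813]
0 1 [ 0.577 -0.042  0.251] [ 0.49487469  0.40320924 -0.61245602  1.72646199  0.25682032  1.09305246
  0.03201052]
0 0.7 [0.565 0.008 0.217] [ 0.43081441  0.42358149 -0.63425615  1.79100024  0.28963644  1.02134665
 -0.08329735]
0 0.4 [0.556 0.047 0.17 ] [
[... 302 characters left out ...]
 1.12439604
 -2.67977361]
3.141592653589793 1.3 [ 0.591 -0.1    0.268] [ 1.09575072e-01  3.44726417e-01  2.84248224e-03  1.69069123e+00
 -1.07448957e-03  1.10617652e+00 -2.79783393e+00]
3.141592653589793 1 [ 0.577 -0.042  0.251] [ 0.07125874  0.32968225 -0.06627939  1.75471123  0.02460923  1.05800136
 -2.91410203]
3.141592653589793 0.7 [0.565 0.008 0.217] [-0.98604053  0.70768998  1.3530258   1.87674767 -0.74931092  1.19952395
 -2.28367023]
3.141592653589793 0.4 [0.556 0.047 0.17 ] [-1.04126492  0.79638047  1.34777762  1.9339701  -0.86218269  1.16341037
 -2.26164381]
3.141592653589793 0 [0.55  0.076 0.094] [-1.06279494  0.98026573  1.338125    1.98829943 -1.08060718  1.15835357
 -2.16067454]
```

Run:
```python
from h import *
o=down(cp[2])
arm.movel([.272,-.59,.40],velocity=.25)
arm.grip(.03,20)
arm.move_ptp(W(-.053,-.112,.38),o)
arm.movel(W(-.053,-.112,.14),velocity=.2)
cv2.imwrite("pics/a_s.png",cam("scene")["image"]);d=cam("top")["image"];cv2.imwrite("pics/a_t.png",cv2.resize(d[80:290,190:410],None,fx=2.8,fy=2.8))
d=cam("wrist")["image"];cv2.imwrite("pics/a_w.png",d)
print(arm.get_t(),arm.get_tcp_pos(),W(-.053,-.112,.14),arm.get_opening(),arm.get_ft_force())
```

```text
7.0917 [0.44962095 0.01403168 0.15481874] [0.44900182 0.01412673 0.154     ] 0.030003163408346478 [ 0.0304512   0.00857078 -0.53341159]
```

View pics/a_w.png

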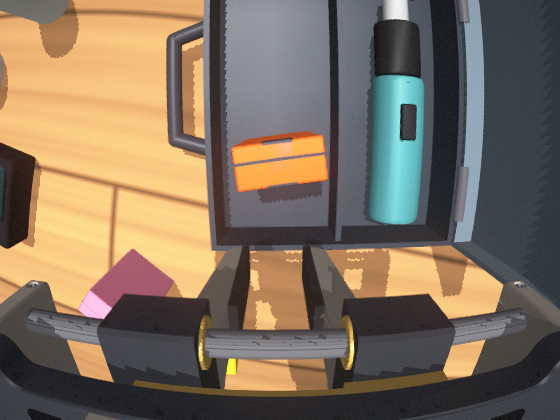

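View pics/a_t.png

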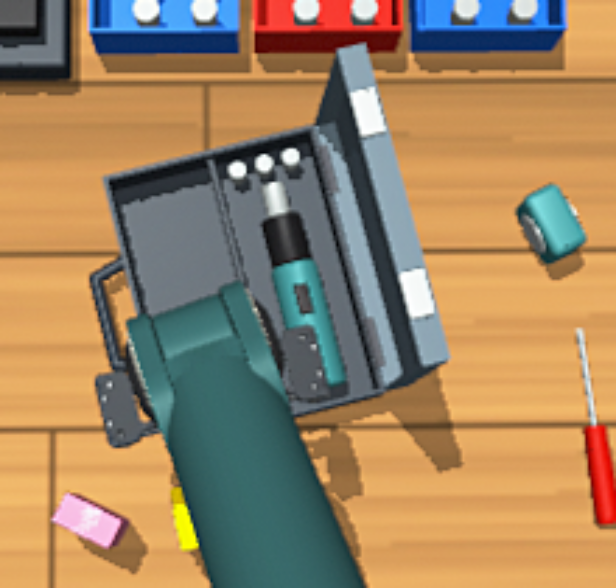

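View pics/a_s.png

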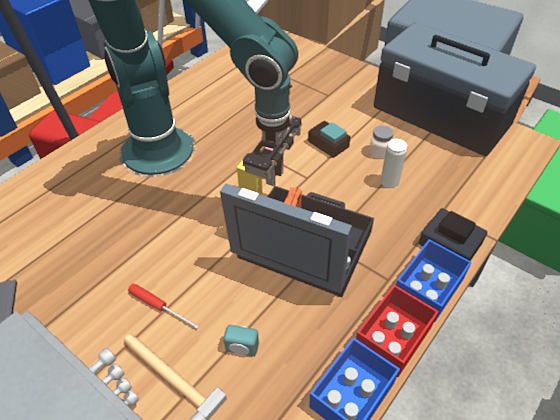

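The wrist view shows the fingers just inside the near wall and the box ahead of them, with its top at (280,145) and a yaw of about 0.15. Nothing has been touched. Next: descend, square the box up, then tip it.

Run:
```python
from h import *
print(arm.movel(W(-.053,-.109,.035),velocity=.12,force_limit=8))
print("sq",arm.movel(W(-.053,-.082,.035),velocity=.03,force_limit=10),arm.get_tcp_pos()-W(-.053,-.082,.035),arm.get_ft_force())
cv2.imwrite("pics/b_w.png",cam("wrist")["image"])
print(arm.get_t())
```

```text
False
sq False [-1.60831845e-04 -2.07010427e-05 -4.68850863e-05] [-0.7883115   0.3064391   0.43814689]
9.2167
```

View pics/b_w.png

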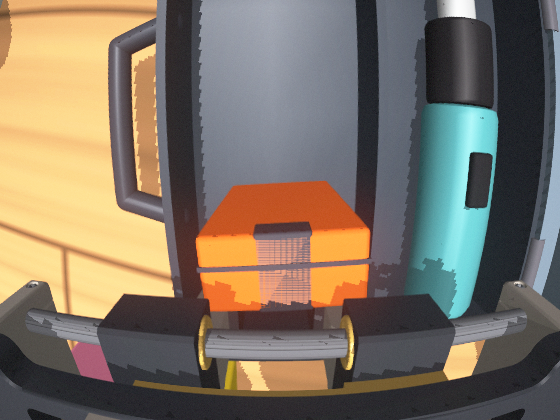

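The box is now square and flat against the fingers, with its top at (285,265) and the bay clear ahead of it. I'll back off slightly, raise and tip it.

Run:
```python
from h import *
arm.movel(W(-.053,-.088,.035),velocity=.06)
arm.movel(W(-.053,-.088,.083),velocity=.1)
print(arm.movel(W(-.053,-.040,.083),velocity=.04,force_limit=10),arm.get_ft_force())
arm.hold(.3)
arm.movel(W(-.053,-.045,.16),velocity=.15)
cv2.imwrite("pics/c_w.png",cam("wrist")["image"])
print(arm.get_t())
```

```text
False [-0.47625755 -0.05132934 -0.32539279]
12.4667
```

View pics/c_w.png

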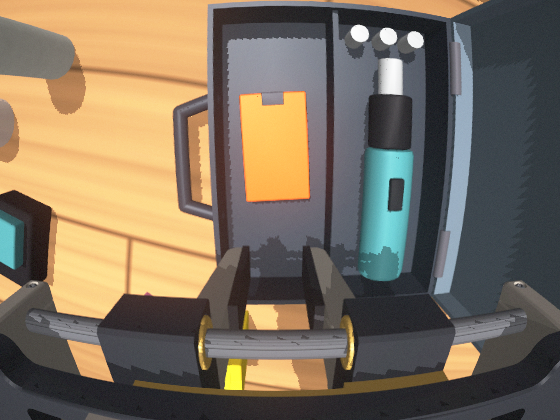

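The box lies flat in the bay, clear of all the walls (orange face (240–310, 92–202)). Next is the lid.

Run:
```python
from h import *
o=down(cp[2]+np.pi/2)
arm.movel(W(-.053,-.045,.37),velocity=.25)
arm.grip(0.0,20)
arm.move_ptp(W(.20,0,.37),o)
arm.movel(W(.20,0,.24),velocity=.2)
print(arm.get_t())
d=cam("scene");cv2.imwrite("pics/d_s.png",d["image"]);d=cam("top")["image"];cv2.imwrite("pics/d_t.png",d)
```

```text
16.4417
```

View pics/d_s.png

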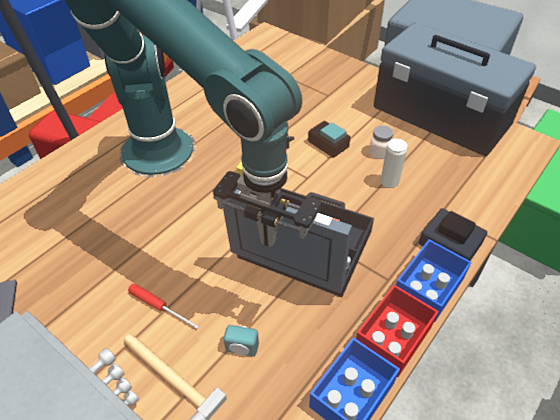

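View pics/d_t.png

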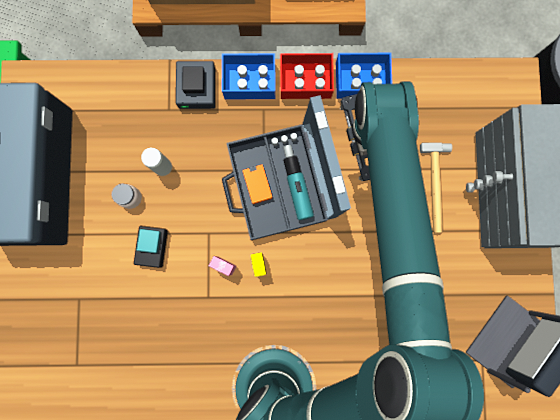

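The gripper is on the outer side of the lid at its middle, and the lid is still open at about 1.6 rad. I'll push it along the arc.

Run:
```python
from h import *
def pt(th,s=.195):
    p=lid(th,s,.025)[0]; return W(p[0]+.010,0,p[2])
for th in (1.6,1.4,1.2,1.0,.8,.6,.4,.25):
    h=arm.movel(pt(th),velocity=.08,force_limit=20)
    print(th,h,arm.get_ft_force().round(1),round(arm.get_t(),2))
    if h: break
cv2.imwrite("pics/e_s.png",cam("scene")["image"]);cv2.imwrite("pics/e_t.png",cam("top")["image"])
```

```text
1.6 False [-0.1  0.4 -0.5] 17.32
1.4 False [-0.  -0.4 -0.1] 17.96
1.2 False [-0.3 -0.1 -0.4] 18.6
1.0 False [-0.1 -0.6  1. ] 19.24
0.8 False [ 0.4  0.7 -0.6] 19.88
0.6 False [ 0.1 -0.9  0. ] 20.52
0.4 False [-0.   0.  -0.5] 21.17
0.25 False [-0.1 -0.6  0.5] 21.68
```

View pics/e_s.png

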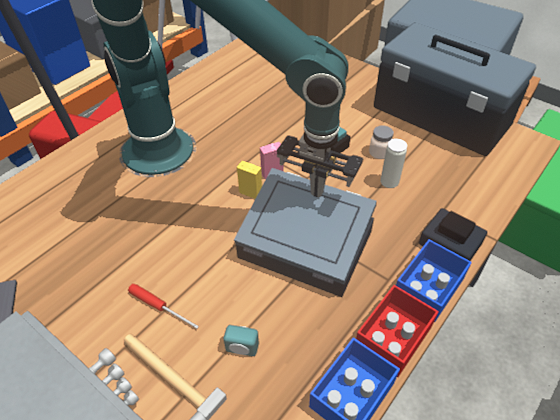

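The lid has followed the fingertip and is almost down, with the tip on it at (318,195). I'll finish gently and press.

```bash
python3 - <<'E'
from h import *
def pt(th,s=.195,dz=0):
    p=lid(th,s,.025)[0]; return W(p[0]+.010,0,p[2]+dz)
for th in (.15,.06,):
    h=arm.movel(pt(th),velocity=.05,force_limit=20); print(th,h,arm.get_ft_force().round(1))
h=arm.movel(pt(0,dz=-.008),velocity=.02,force_limit=15)
print(h,arm.get_ft_force().round(1),arm.get_tcp_pos()[2]-.014)
arm.hold(.4); print(arm.get_ft_force().round(1),arm.get_tcp_pos()[2]-.014)
arm.movel(pt(0,dz=.12),velocity=.15)
arm.movel(W(-.1,-.02,.30),velocity=.2)
cv2.imwrite("pics/f_s.png",cam("scene")["image"]);cv2.imwrite("pics/f_t.png",cam("top")["image"]);print(arm.get_t())
E
python3 - <<'E'
import cv2
a=cv2.imread("pics/f_s.png")[120:320,200:430]; cv2.imwrite("pics/f_sz.png",cv2.resize(a,None,fx=3,fy=3,interpolation=cv2.INTER_CUBIC))
E
```

```text
0.15 False [-0.5 -0.2  0.5]
0.06 False [-0.4  0.2  1.2]
True [-1.3 -0.7  6.9] 0.08041570470679296
[-1.5 -0.6  6.4] 0.08041938963692119
25.5917
```

View pics/f_sz.png

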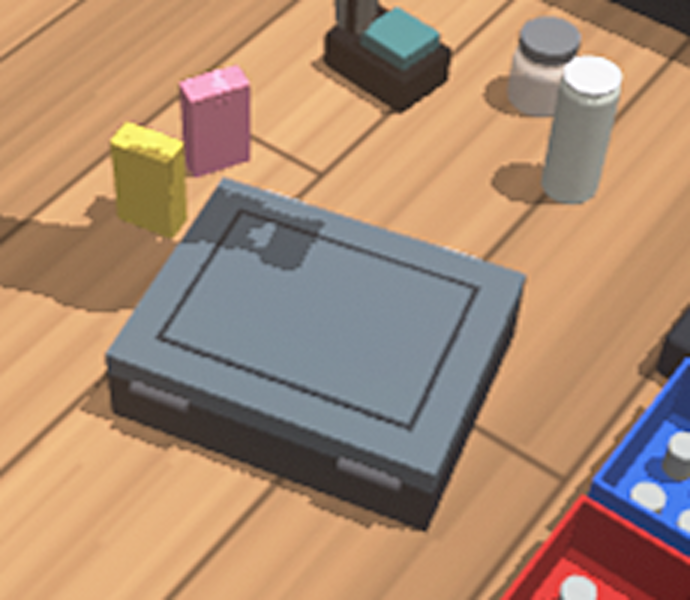

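View pics/f_t.png

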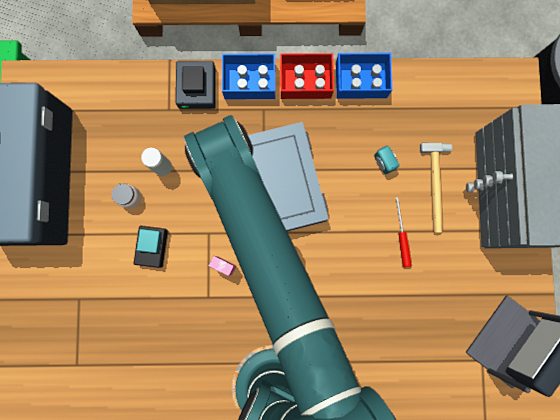

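The lid looks shut, and the press stopped at 80.4 mm, which matches the nominal 80 mm top. I'll press again a little harder to confirm it has bottomed out.

Run:
```python
from h import *
x=-.088
arm.movel(W(x,0,.12),velocity=.2)
h=arm.movel(W(x,0,.070),velocity=.03,force_limit=28)
print(h,arm.get_ft_force().round(1),arm.get_tcp_pos()[2]-.014)
arm.hold(.3);print(arm.get_ft_force().round(1),arm.get_tcp_pos()[2]-.014)
arm.movel(W(x,0,.20),velocity=.15)
arm.movel(W(.05,.0,.38),velocity=.25)
q=arm.get_joints();q[0]-=.9;arm.move_joints(q)
T=cam("top");S=cam("scene")
for n,d in(("T",T),("S",S)):
    img=d["image"].copy()
    q=proj(d,C(cp,[(sx*.11,sy*.14,.08) for sx,sy in((-1,-1),(1,-1),(1,1),(-1,1))])); cv2.polylines(img,[np.round(q*8).astype(int)],True,(0,255,0),1,cv2.LINE_AA,3)
    cv2.imwrite(f"pics/g_{n}.png",cv2.resize(img[110:310,200:430],None,fx=3,fy=3,interpolation=cv2.INTER_CUBIC) if n=="S" else img)
print(arm.get_t(),arm.get_tcp_pos())
```

```text
True [-2.6 -0.7  8.2] 0.08038969738583968
[-1.4 -0.7  8. ] 0.08040028178597645
32.1417 [0.40886133 0.41705417 0.39254237]
```

View pics/g_S.png

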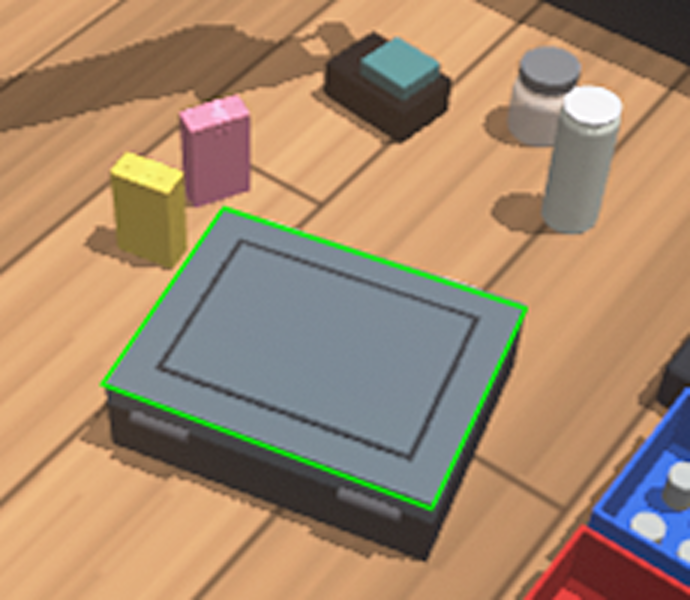

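View pics/g_T.png

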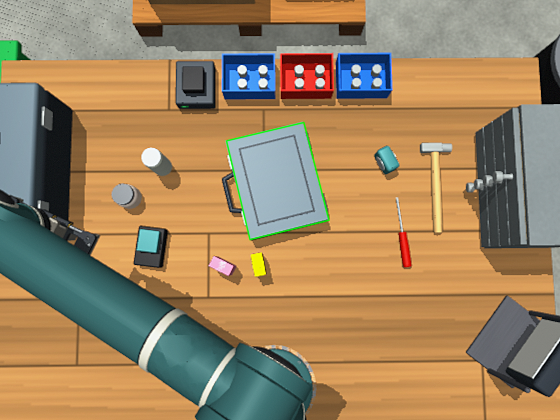

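The lid top matches the 80 mm shut outline in both views, and the bystanders are where they started. The gripper is clear. Handing in.

Run:
```python
from station import arm
arm.job_done()
```

```text
the job is handed in; nothing more can be done
```

The bit box is tipped flat, the lid is shut over it, and the job was handed in at about 32 s with the robot touching nothing.

- **Box:** I squared it up with the fingers, then tipped it over near its top toward the longer free end. The wrist picture taken before closing showed it lying flat on its broad side, clear of the bay walls.
- **Lid:** I pushed it over along its arc with the closed fingertips, with low forces and no slam, then pressed it down. Two presses, stopped at force changes of 15 N and 28 N, both bottomed out with the fingertips at 80.4 mm, against the nominal 80 mm.
- **Last pictures:** The lid matches the outline of a shut lid in both the top and scene views. The bystanders and the pink and yellow look-alikes look unmoved by eye.

No check failed or disagreed. The box cannot be seen inside the shut case, so its final pose rests on the picture taken before closing and on the lid closing fully.

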